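# Fold the magnifier down over the memory module

## Task

Two flip-lens magnifiers stand raised on the repair mat. Find the one with the green memory module on its stage and tip its lens over until it springs fully down over the module. Leave the other magnifier raised, and do not shift the parts lying on the two stages.

Things in the scene. Friction and masses are not known exactly. Their poses are not given: they have to be found in the camera images.
- memory_module: Laptop memory module lying flat, loose, on one magnifier's round stage: green board, four black chips, gold edge, 68 x 30 x 4 mm, 15 g. Origin: centre of its underside; x along its length, z up. Within 12 mm of the stage's middle, which is 65 mm from that magnifier's hinge pin and 93 mm (seen from above) from its raised tab; the other's tab is over 150 mm off.
- heatsink: Black finned heatsink lying loose on the other magnifier's stage, 42 x 42 x 24 mm, 60 g; bystander. Origin: centre of its underside, z up.
- tab_a (a point): Orange tab (36 wide, 26 long, 7 thick) ending one magnifier's lens flap; its centre. Hinge pin 83 above table, on the robot's side of the stage. Along the flap from the pin: clear lens (82 across) centred at 65, this point at 118, end at 131. z: pin to tab; y: along pin; x: square to the flap, the way it folds. Raised: leans 12 degrees back from vertical, tab 198 above table. Down: level, lens over the stage.
- tab_b (a point): The same point on the other, identical magnifier; either may hold the module. Both flaps: sprung over-centre; tipping towards the stage takes up to 2 N at the tab until the flap leans 35 degrees past vertical (tab moved 92 forward); then it springs down alone in about 1 s. Fixed base 155 x 110, hinge cheeks' tops 95 above table, white stage 96 across, top 17 above table.

How it is judged:
By the outcome, as a careful person would: the job done as asked, in the order asked, and still so for the second after the job is handed in, with the robot touching nothing.
It also fails if it takes over 27 s, if anything falls off the work surface, if the arm or the gripper's body presses on something with over 40 N, if the wrist force passes 120 N, or if a joint passes its speed limit or range.

## Robot

A 6-joint arm with a two-finger parallel gripper is mounted at the origin on the work surface. World frame = base frame: x ahead of the robot, y to its left, z up, the work surface at z = 0. Lengths are in m, angles in rad, forces in N, time in s.
With the tool pointing down it reaches from about 0.35 to 0.725 m from the base axis. Payload 4.3 kg.
Tool frame: the origin (TCP) lies midway between the tips of the shut fingers; the grasp point (between the pads) lies 19 mm behind it; z points along the fingers, y is the direction in which the jaws open and shut (so a half turn about z gives the same grasp; the last joint's range is limited). The gripper opens to 85 mm and grips with 20 to 120 N. Pads are 22 mm wide; open, the fingers measure 114 mm over their backs; the gripper's body (76 mm by 85 mm) begins 54 mm behind the grasp point. The pads swing forward as they close: fully open they stand 13 mm farther back than shut.
Start: joints at [-1.397, 0.377, 0.081, 1.274, 0, 1.46], TCP at [0.161, -0.552, 0.231] pointing down, gripper open.
Joint ranges: [-2.72, 2.72], [-0.84, 1.66], [-1.02, 1.22], [-1.77, 2.12], [-1.37, 1.28], [-3.14, 3.14]. Speed limits (rad/s): [2.57, 2.57, 3.14, 3.14, 3.14, 3.14].

## Interface

Orientations are given as a unit quaternion [w, x, y, z].
In Python, from station import r gives the robot as it stands.
- The arm moves only by the shell command python3 -m handwheel 'ROWS' [FORCE]. ROWS is a JSON object of lists of equal length, an entry for each row: "grip": the opening, from 0 (shut) to 1 (fully open); "delta_pos": the shift along the tool's x, y, z in m, a list of three; "rot": the turn, a rotation vector about the tool's x, y, z in degrees, a list of three. A call has 1 to 12 rows; each row shifts and turns the commanded pose from where the row before left it, along the tool's axes as they then stand; what a row does not reach is not made up. A row lasts 1/12 s, in which the tool goes at most 41.7 mm and 7.16 degrees, less where a joint would pass 70% of its speed; a pose out of reach is approached as far as the arm can. A call is refused whole if a number of a shift passes 0.0417 or a number of a turn 7.16, either way. A call with a gripper value outside its range is refused whole. The fingers move at their own pace and stop on an object; FORCE is the grip in N (left out, the last holds). Time passes only in rows, so rows that do not move let the fingers close. It gives the time, the measured TCP pose, the force and the opening at its end, in the units of the state.
- r.read_state(): the state, without advancing time (a new reading comes with each control period).
- r.get_image(name): name is "scene" or "top" or "wrist"; returns the picture (400x640x3 uint8, blue, green, red); there is no depth.
- r.camera_info(name): a dict with "camera_matrix" (3x3 intrinsics, pixels), "R" (3x3) and "t" (3): a world point X has camera coordinates R X + t; the wrist camera has in their place "tool_from_camera" (4x4, takes a point from camera to tool coordinates, whose origin is the TCP and whose axes are the flange's). Camera axes: x right, y down, z forward; pixel columns grow to the right and rows downward; lengths in m; the calibration is good to about 2 mm. The wrist camera is an equidistant fisheye: a pixel r from the principal point sees the ray r / f radians off the axis. A picture is of the moment at which its call begins: read the wrist's pose just before it. camera_info takes no time and is no camera call.
- r.finish_job(): hands the job in, once; it reports no verdict.
The state is a dict: "clock": time; "joint_pos": joint angles; "qd": joint speeds; "tau": joint torques, N m; "tool_pos": TCP position; "eef_rot": TCP orientation; "wrist_force": force on the tool from outside, world axes, zero at the start; "wrist_torque": the same for the moment, N m; "opening": opening from 0.0 (shut) to 1.0 (fully open).
Only numpy, scipy, OpenCV 4.12 (cv2) and the standard library are available. Lean on these libraries where they do the work, as an engineer would, in place of code of your own. Each camera call takes 0.05 s, during which the arm holds its last target. There are 200 camera calls.

## Working session

There is one attempt and no reset: what is moved stays moved. The work goes in short steps, Python scripts to look and compute and a shell command to move; the robot and the scene stay as the last step left them, time stands still between calls to the robot, and variables do not carry over. Pictures are saved under pics/ and viewed, about 8 in all and at most 12, crops included, and the job is handed in when it is done.

```bash
mkdir -p pics
python3 - <<'E'
from station import r
import cv2,numpy as np
s=r.read_state();print(s)
for n in("scene","top"):
    cv2.imwrite(f"pics/{n}0.png",r.get_image(n)); c=r.camera_info(n);print(n,{k:np.round(v,4).tolist() if not isinstance(v,str) else v for k,v in c.items()})
E
```

```text
{'clock': 0.0, 'joint_pos': array([-1.39728611e+00,  3.78039966e-01,  7.96438949e-02,  1.27440982e+00,
       -3.95450998e-05,  1.46048754e+00]), 'qd': array([-4.94921575e-04,  3.75536017e-04,  8.56239411e-04,  1.01909717e-05,
        2.33243813e-04,  8.44390205e-04]), 'tau': array([-1.92613297e-04, -4.63599086e+01,  2.69878453e+01,  2.04337650e-02,
       -4.54674591e-06, -8.46079526e-07]), 'tool_pos': array([ 0.16088943, -0.55135215,  0.23038104]), 'eef_rot': array([-1.00365606e-03,  9.89947231e-01,  1.41433624e-01, -5.15092288e-05]), 'wrist_force': array([ 0.00981338,  0.82663629, -0.05043295]), 'wrist_torque': array([-0.03537359, -0.019814  ,  0.01553253]), 'opening': 0.9996079381738238}
scene {'camera_matrix': [[518.1739, 0.0, 319.056], [0.0, 518.1739, 202.5503], [0.0, 0.0, 1.0]], 'R': [[0.0318, 0.9994, 0.0097], [0.8274, -0.0209, -0.5613], [-0.5607, 0.0259, -0.8276]], 't': [-0.0135, -0.3572, 1.4931]}
top {'camera_matrix': [[395.6073, 0.0, 323.6648], [0.0, 395.6073, 198.6656], [0.0, 0.0, 1.0]], 'R': [[-0.0493, -0.9988, -0.0014], [-0.9684, 0.0482, -0.2448], [0.2446, -0.0108, -0.9696]], 't': [0.0263, 0.5661, 0.753]}
```

View pics/scene0.png

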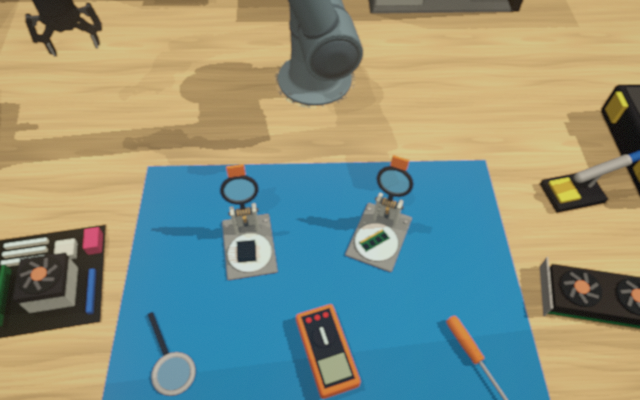

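View pics/top0.png

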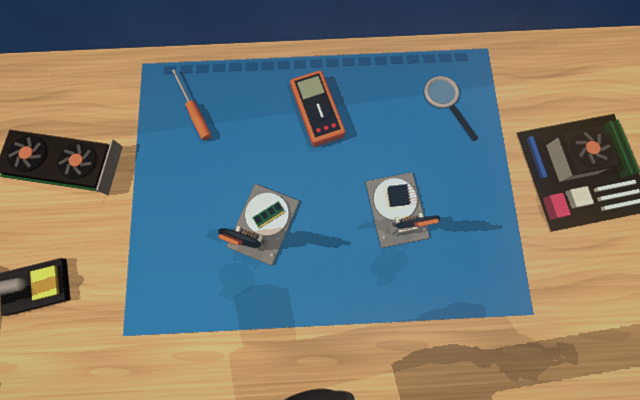

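The module (green) is on the magnifier at +y: scene (374,240), top (268,213). Its orange tab is at scene (400,163) and top about (235,240). The heatsink is on the other one.

```bash
cat > h.py <<'E'
from station import r
import cv2,numpy as np
def ray(n,u,v):
    c=r.camera_info(n);R=np.array(c["R"]);t=np.array(c["t"]);K=np.array(c["camera_matrix"])
    return -R.T@t, R.T@np.linalg.solve(K,[u,v,1])
def plane(n,uv,z):
    o,d=ray(n,*uv);return o+d*(z-o[2])/d[2]
def blobs(im,lo,hi,x0,x1,y0,y1,amin=15):
    m=cv2.inRange(cv2.cvtColor(im,cv2.COLOR_BGR2HSV),lo,hi);k=np.zeros_like(m);k[y0:y1,x0:x1]=m[y0:y1,x0:x1]
    n,_,st,c=cv2.connectedComponentsWithStats(k)
    return [(c[i],st[i]) for i in range(1,n) if st[i,4]>=amin]
E
python3 - <<'E'
from h import *
for n,box in(("scene",(200,430,140,280)),("top",(200,460,170,270))):
    im=cv2.imread(f"pics/{n}0.png")
    for nm,lo,hi,z in(("orange",(3,150,110),(14,255,255),.198),("white",(0,0,190),(179,50,255),.017),("green",(40,80,30),(85,255,255),.02)):
        for c,st in blobs(im,lo,hi,*box):print(n,nm,c.round(1),st,plane(n,c,z).round(4))
im=cv2.imread("pics/top0.png")[170:275,205:305];cv2.imwrite("pics/c1.png",cv2.resize(im,None,fx=5,fy=5,interpolation=2))
E
```

```text
scene orange [398.8 163.1] [392 157  16  13 146] [0.4718 0.1612 0.198 ]
scene orange [235.6 170.9] [228 165  16  13 154] [ 0.4838 -0.1736  0.198 ]
scene white [377.3 242.5] [356 224  42  36 851] [0.5556 0.1274 0.017 ]
scene white [251.3 252.9] [228 234  43  37 809] [ 0.5746 -0.1557  0.017 ]
scene green [374.  240.3] [361 232  27  18 170] [0.5513 0.12   0.02  ]
top orange [426.7 222.2] [416 219  22   7  78] [ 0.484  -0.1756  0.198 ]
top orange [228.7 239.1] [219 234  20  11  85] [0.4714 0.1648 0.198 ]
top white [392.8 200.5] [374 179  42  43 882] [ 0.5682 -0.1552  0.017 ]
top white [265.3 213. ] [245 193  43  42 953] [0.554  0.1274 0.017 ]
top green [268.1 214.2] [253 202  31  25 182] [0.5503 0.121  0.02  ]
```

View pics/c1.png

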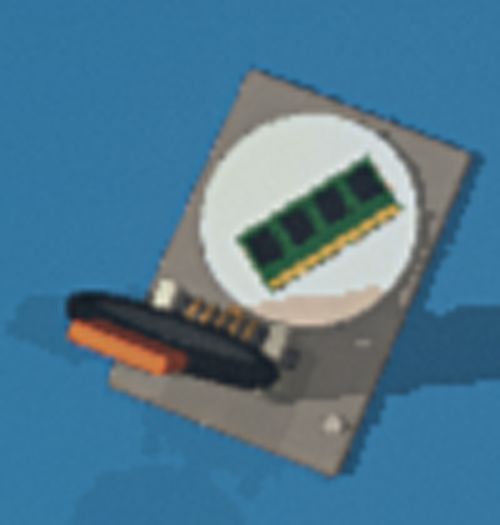

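```bash
python3 -m handwheel '{"grip":[0,0,0,0,0,0,0,0,0,0],"delta_pos":[[0.026,-0.029,-0.006],[0.026,-0.029,-0.006],[0.026,-0.029,-0.006],[0.026,-0.029,-0.006],[0.026,-0.029,-0.006],[0.026,-0.029,-0.006],[0.026,-0.029,-0.006],[0.026,-0.029,-0.006],[0.026,-0.029,-0.006],[0.026,-0.029,-0.006]],"rot":[[0,0,0],[0,0,0],[0,0,0],[0,0,0],[0,0,0],[0,0,0],[0,0,0],[0,0,0],[0,0,0],[0,0,0]]}' 30
python3 -m handwheel '{"grip":[0,0,0,0,0,0,0,0,0,0],"delta_pos":[[0.019,-0.035,0],[0.019,-0.035,0],[0.019,-0.035,0],[0.019,-0.035,0],[0.019,-0.035,0],[0.019,-0.035,0],[0.019,-0.035,0],[0.019,-0.035,0],[0.019,-0.035,0],[0.019,-0.035,0]],"rot":[[0,0,0],[0,0,0],[0,0,0],[0,0,0],[0,0,0],[0,0,0],[0,0,0],[0,0,0],[0,0,0],[0,0,0]]}'
python3 -m handwheel '{"grip":[0,0,0,0,0,0,0,0],"delta_pos":[[0,0,0],[0,0,0],[0,0,0],[0,0,0],[0,0,0],[0,0,0],[0,0,0],[0,0,0]],"rot":[[0,0,6.6],[0,0,6.6],[0,0,6.6],[0,0,6.6],[0,0,6.6],[0,0,6.6],[0,0,0],[0,0,0]]}'
python3 - <<'E'
from h import *
cv2.imwrite("pics/w1.png",r.get_image("wrist"))
E
```

```text
clock: 0.93
tool_pos: [0.3295, -0.1989, 0.2914]
eef_rot: [-0.0, 0.99, 0.141, -0.0]
wrist_force: [1.1, -0.5, 0.6]
opening: 0.002
clock: 1.77
tool_pos: [0.4137, 0.1895, 0.291]
eef_rot: [-0.0, 0.99, 0.144, -0.0]
wrist_force: [0.5, -1.1, 1.5]
opening: 0.001
clock: 2.43
tool_pos: [0.4141, 0.0201, 0.2911]
eef_rot: [-0.068, 0.992, -0.103, -0.014]
wrist_force: [-0.0, 0.4, -0.2]
opening: 0.002
```

View pics/w1.png

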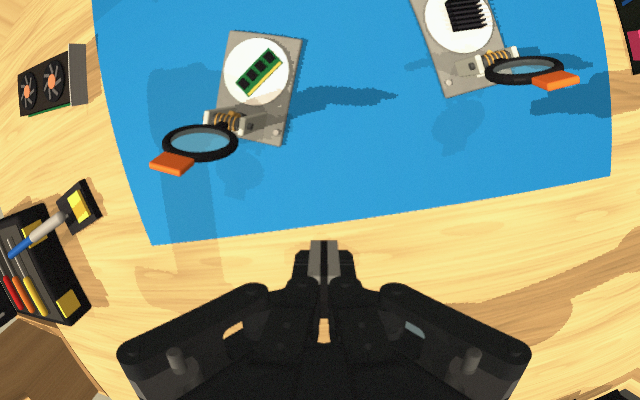

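The wrist view is as expected, both flaps still raised. The turn ran the last joint into its limit and shifted the TCP. I'll turn back the other way and push with the jaw axis along the fold direction.

```bash
python3 -m handwheel '{"grip":[0,0,0,0,0,0,0,0],"delta_pos":[[0,0,0],[0,0,0],[0,0,0],[0,0,0],[0,0,0],[0,0,0],[0,0,0],[0,0,0]],"rot":[[0,0,-7],[0,0,-7],[0,0,-7],[0,0,-7],[0,0,-7],[0,0,-7],[0,0,0],[0,0,0]]}'
python3 - <<'E'
from h import *
s=r.read_state();print(s["joint_pos"].round(3),s["tool_pos"],s["eef_rot"])
E
```

```text
clock: 3.15
tool_pos: [0.4144, 0.0225, 0.2914]
eef_rot: [-0.069, 0.963, 0.26, 0.011]
wrist_force: [0.4, -0.0, 0.3]
opening: -0.003
[-0.2    0.061 -0.176  1.375  0.133  2.411] [0.41441962 0.02252112 0.29137547] [-0.0685657   0.9629915   0.26043131  0.01102965]
```

```bash
cat > plan.py <<'E'
from h import *
from scipy.spatial.transform import Rotation as Ro
import sys
def plan(p,yaw=66.5):
    s=r.read_state();q=s["eef_rot"];R=Ro.from_quat(q[[1,2,3,0]])
    a=np.radians(yaw);T=Ro.from_matrix(np.array([[np.cos(a),np.sin(a),0],[np.sin(a),-np.cos(a),0],[0,0,-1]]))
    print("rotvec deg",np.degrees((R.inv()*T).as_rotvec()).round(2),"shift old axes",R.inv().apply(np.array(p)-s["tool_pos"]).round(4),"new axes",T.inv().apply(np.array(p)-s["tool_pos"]).round(4),"force",s["wrist_force"].round(2))
E
python3 -c "
from plan import *
plan([.4165,.187,.29])"
```

```text
rotvec deg [ -5.98  -5.46 -36.17] shift old axes [ 0.084  -0.1394  0.024 ] new axes [ 0.1517 -0.0637  0.0014] force [ 0.42 -0.03  0.26]
```

```bash
python3 -m handwheel '{"grip":[0,0,0,0,0,0,0,0,0,0,0,0],"delta_pos":[[0,0,0],[0,0,0],[0,0,0],[0,0,0],[0,0,0],[0,0,0],[0.03,-0.013,0],[0.03,-0.013,0],[0.03,-0.013,0],[0.03,-0.013,0],[0.03,-0.013,0],[0,0,0]],"rot":[[-1,-0.9,-6],[-1,-0.9,-6],[-1,-0.9,-6],[-1,-0.9,-6],[-1,-0.9,-6],[-1,-0.9,-6],[0,0,0],[0,0,0],[0,0,0],[0,0,0],[0,0,0],[0,0,0]]}'
python3 -c "
from plan import *
plan([.4165,.187,.193])"
```

```text
clock: 4.15
tool_pos: [0.4145, 0.19, 0.2913]
eef_rot: [-0.001, 0.836, 0.549, 0.001]
wrist_force: [0.0, -0.0, -0.9]
opening: -0.004
rotvec deg [-0.01 -0.19  0.11] shift old axes [-0.0023  0.003   0.0983] new axes [-0.002   0.003   0.0983] force [ 0.03 -0.   -0.88]
```

```bash
python3 -m handwheel '{"grip":[0,0,0,0,0,0],"delta_pos":[[0,0,0.0325],[0,0,0.0325],[0,0,0.0325],[0,0.012,0],[0,0.012,0],[0,0,0]],"rot":[[0,0,0],[0,0,0],[0,0,0],[0,0,0],[0,0,0],[0,0,0]]}'
python3 - <<'E'
from h import *
im=np.vstack([cv2.resize(r.get_image("wrist")[100:400],None,fx=1,fy=1),cv2.resize(r.get_image("scene")[100:280,280:520],(640,300),interpolation=2)])
cv2.imwrite("pics/p2.png",im)
E
```

```text
clock: 4.65
tool_pos: [0.4416, 0.1748, 0.1963]
eef_rot: [0.001, 0.838, 0.546, 0.003]
wrist_force: [0.6, 0.8, 0.3]
opening: 0.001
```

View pics/p2.png

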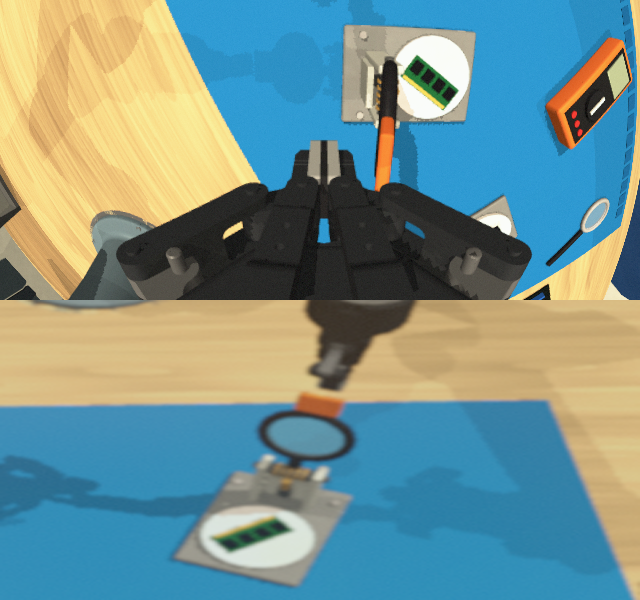

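Wrist: finger tips (325,145) stand just behind the orange tab (385,150). The scene view has them lined up with the tab. Now the push along tool +y, sinking slightly as the tab drops.

```bash
python3 -m handwheel '{"grip":[0,0,0,0,0,0,0,0],"delta_pos":[[0,0.009,0],[0,0.009,0],[0,0.009,0],[0,0.009,0],[0,0.009,0.001],[0,0.009,0.001],[0,0.009,0.002],[0,0,0]],"rot":[[0,0,0],[0,0,0],[0,0,0],[0,0,0],[0,0,0],[0,0,0],[0,0,0],[0,0,0]]}'
python3 - <<'E'
from plan import *
plan([.53,.136,.178])
im=np.vstack([cv2.resize(r.get_image("wrist")[100:400],None,fx=1,fy=1),cv2.resize(r.get_image("scene")[100:280,280:520],(640,300),interpolation=2)])
cv2.imwrite("pics/p3.png",im)
E
```

```text
clock: 5.42
tool_pos: [0.4966, 0.1491, 0.1895]
eef_rot: [0.001, 0.837, 0.547, 0.001]
wrist_force: [0.3, 0.2, -0.3]
opening: -0.002
rotvec deg [ 0.09 -0.03 -0.23] shift old axes [0.0014 0.0358 0.0115] new axes [0.0013 0.0358 0.0115] force [ 0.31  0.25 -0.34]
```

View pics/p3.png

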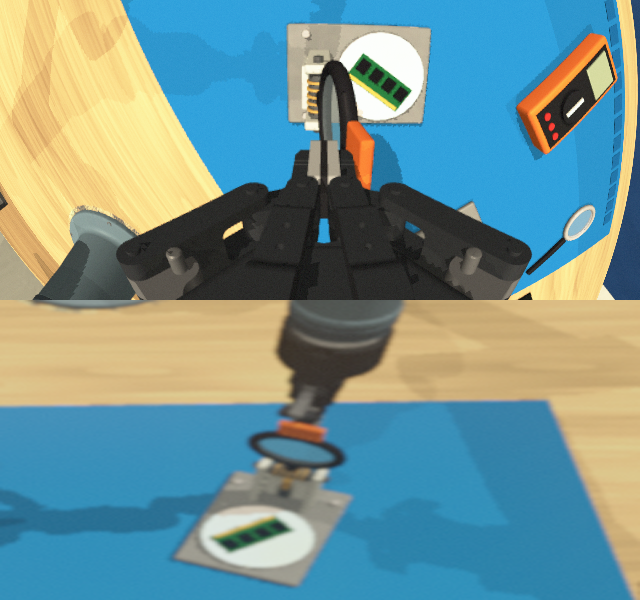

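The flap is past vertical with the tips on the tab's back (345,165). Continue.

```bash
python3 -m handwheel '{"grip":[0,0,0,0,0,0,0],"delta_pos":[[0,0.009,0.002],[0,0.009,0.002],[0,0.009,0.003],[0,0.009,0.003],[0,0.009,0.003],[0,0.009,0.003],[0,0,0]],"rot":[[0,0,0],[0,0,0],[0,0,0],[0,0,0],[0,0,0],[0,0,0],[0,0,0]]}'
python3 - <<'E'
from plan import *
im=np.vstack([cv2.resize(r.get_image("wrist")[100:400],None,fx=1,fy=1),cv2.resize(r.get_image("scene")[100:280,280:520],(640,300),interpolation=2)])
cv2.imwrite("pics/p4.png",im)
E
```

```text
clock: 6.1
tool_pos: [0.5462, 0.1273, 0.1732]
eef_rot: [0.0, 0.837, 0.547, 0.001]
wrist_force: [1.0, 0.3, -0.0]
opening: 0.001
```

View pics/p4.png

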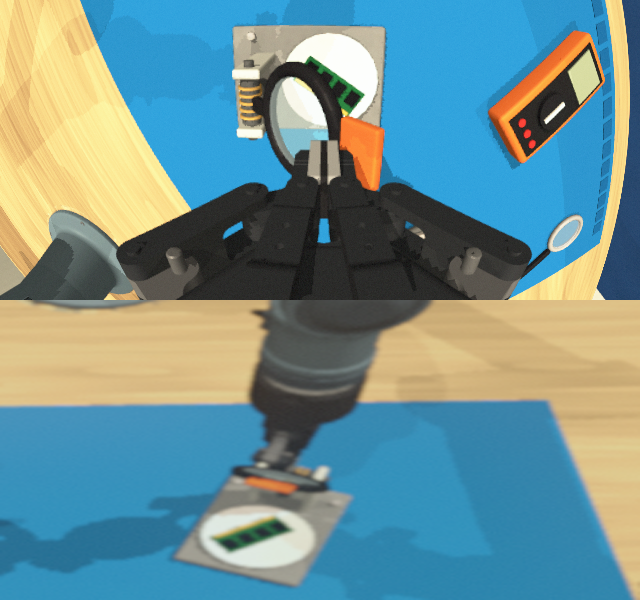

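The flap leans about 35° and may already be going. A little further, then wait.

```bash
python3 -m handwheel '{"grip":[0,0,0,0,0,0,0,0,0,0,0,0],"delta_pos":[[0,0.009,0.003],[0,0.009,0.003],[0,0.009,0.003],[0,0,0],[0,0,0],[0,0,0],[0,0,0],[0,0,0],[0,0,0],[0,0,0],[0,0,0],[0,0,0]],"rot":[[0,0,0],[0,0,0],[0,0,0],[0,0,0],[0,0,0],[0,0,0],[0,0,0],[0,0,0],[0,0,0],[0,0,0],[0,0,0],[0,0,0]]}'
python3 - <<'E'
from plan import *
im=np.vstack([cv2.resize(r.get_image("wrist")[100:400],None,fx=1,fy=1),cv2.resize(r.get_image("scene")[100:280,280:520],(640,300),interpolation=2)])
cv2.imwrite("pics/p5.png",im)
E
```

```text
clock: 7.2
tool_pos: [0.5691, 0.1175, 0.1653]
eef_rot: [0.0, 0.837, 0.547, 0.001]
wrist_force: [0.2, 0.2, 0.1]
opening: -0.003
```

View pics/p5.png

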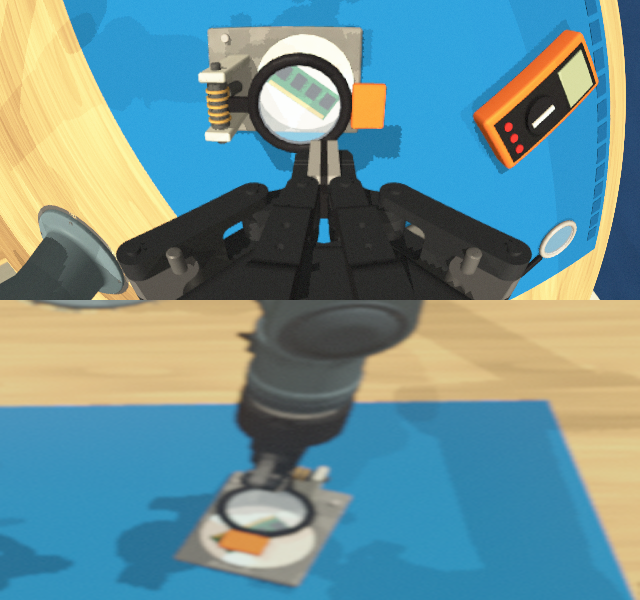

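The flap has come down over the module (lens at wrist (305,100), tab at (370,105)). Now I'll raise the tool, back off, and check the result.

```bash
python3 -m handwheel '{"grip":[0,0,0,0,0,0,0,0,0,0,0,0],"delta_pos":[[0,0,-0.03],[0,0,-0.03],[0,0,-0.03],[0,0,-0.03],[0,-0.03,0],[0,-0.03,0],[0,-0.03,0],[0,-0.03,0],[0,-0.03,0],[0,0,0],[0,0,0],[0,0,0]],"rot":[[0,0,0],[0,0,0],[0,0,0],[0,0,0],[0,0,0],[0,0,0],[0,0,0],[0,0,0],[0,0,0],[0,0,0],[0,0,0],[0,0,0]]}'
python3 - <<'E'
from h import *
a,b=r.get_image("scene"),r.get_image("top")
for n,im,box in(("scene",a,(200,430,140,290)),("top",b,(200,460,150,270))):
    for nm,lo,hi in(("orange",(3,150,110),(14,255,255)),("white",(0,0,190),(179,50,255))):
        for c,st in blobs(im,lo,hi,*box):print(n,nm,c.round(1),st,"z.083",plane(n,c,.083).round(4),"z.198",plane(n,c,.198).round(4))
cv2.imwrite("pics/p6.png",np.vstack([cv2.resize(a[140:290,200:440],(480,300)),cv2.resize(b[140:280,200:460],(480,258))]))
E
```

```text
clock: 8.3
tool_pos: [0.4322, 0.1776, 0.2853]
eef_rot: [0.001, 0.837, 0.547, 0.001]
wrist_force: [-0.0, -0.9, 0.4]
opening: -0.001
scene orange [235.5 170.8] [228 165  16  13 156] z.083 [ 0.3944 -0.1931  0.083 ] z.198 [ 0.4836 -0.1737  0.198 ]
scene orange [372.4 240.4] [365 238  15   6  24] z.083 [0.5875 0.1071 0.083 ] z.198 [0.6534 0.0902 0.198 ]
scene orange [368.8 248.7] [363 245  15   7  22] z.083 [0.6073 0.0977 0.083 ] z.198 [0.6708 0.0819 0.198 ]
scene white [379.3 196.5] [377 194   5   6  19] z.083 [0.4749 0.1326 0.083 ] z.198 [0.5544 0.1127 0.198 ]
scene white [399.9 203.7] [398 201   5   7  19] z.083 [0.4955 0.1767 0.083 ] z.198 [0.5725 0.1515 0.198 ]
scene white [377.7 228.7] [366 224  27  11 200] z.083 [0.5589 0.1212 0.083 ] z.198 [0.6282 0.1026 0.198 ]
scene white [378.3 248.6] [356 230  42  30 467] z.083 [0.6076 0.1177 0.083 ] z.198 [0.6711 0.0996 0.198 ]
scene white [251.3 252.9] [228 234  43  38 818] z.083 [ 0.6108 -0.1478  0.083 ] z.198 [ 0.6739 -0.1339  0.198 ]
top orange [272.1 183.4] [263 176  19  16 182] z.083 [0.6013 0.1034 0.083 ] z.198 [0.5668 0.0893 0.198 ]
top orange [427.6 222. ] [418 219  20   7  71] z.083 [ 0.5046 -0.2087  0.083 ] z.198 [ 0.4842 -0.1771  0.198 ]
top white [393.  200.5] [374 178  43  45 925] z.083 [ 0.5526 -0.1431  0.083 ] z.198 [ 0.5252 -0.1211  0.198 ]
top white [259.7 203.3] [247 193  29  25 428] z.083 [0.5602 0.1294 0.083 ] z.198 [0.5317 0.1115 0.198 ]
top white [274.8 223.1] [255 198  33  37 351] z.083 [0.5176 0.0993 0.083 ] z.198 [0.4953 0.0858 0.198 ]
top white [236.4 230.6] [233 226   7  10  34] z.083 [0.5061 0.1765 0.083 ] z.198 [0.4855 0.1517 0.198 ]
top white [258.6 239.5] [256 235   6  10  33] z.083 [0.4859 0.1322 0.083 ] z.198 [0.4682 0.1139 0.198 ]
top white [242.5 240.9] [240 239   7   5  16] z.083 [0.4847 0.1644 0.083 ] z.198 [0.4672 0.1413 0.198 ]
top white [252.1 244.8] [248 243   9   5  19] z.083 [0.4759 0.1454 0.083 ] z.198 [0.4597 0.1251 0.198 ]
```

View pics/p6.png

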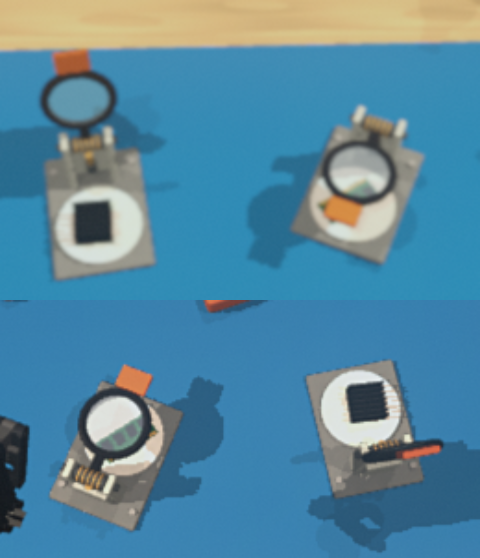

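```bash
python3 -c "
from station import r
print(r.finish_job())"
```

```text
the job is handed in; nothing more can be done
None
```

I tipped the flap of the magnifier holding the green memory module (the one on the robot's left) by pushing its tab with the shut fingers. It sprang down over the module. I then raised and backed the arm clear and handed the job in at about 8.4 s.

**Last checks**
- **Lowered flap:** the tab is at (0.601, 0.103) when cast onto the 83 mm hinge height. A level flap should put it at about (0.602, 0.105), so it is down to within about 2 mm. The scene camera gives about (0.597, 0.102).
- **Other magnifier:** it is still raised, with its tab at the same pixels as at the start to within 1 px. The heatsink looks unmoved in the pictures.
- **Module:** it was not measured again after the flap came down because the lens and tab partly cover it. Nothing touched it, and what shows of it looks unmoved.
- **Forces:** the wrist force read about 1.5 N or less at the end of every move.

**One hiccup:** an early turn of the wrist ran into the last joint's limit and carried the tool about 17 cm sideways in free air. I corrected it by turning the other way before going near the flap.

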